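# Set and lock the height stand

## Robot

A 6-joint arm with a two-finger parallel gripper is mounted at the origin on a cart in front of the work surface, level with it; the furniture and walls round the work are solid. World frame = base frame: x ahead of the robot, y to its left, z up, the work surface at z = 0. Lengths are in m, angles in rad, forces in N, time in s.
With the tool pointing down it reaches from about 0.375 to 0.9 m from the base axis. Payload 3.1 kg.
Tool frame: the origin (TCP) lies at the very end of the fingers, on their centre line; the grasp point (between the pads) lies 19 mm behind it (env.tcp_to_grasp is the distance from the TCP to the grasp point, in m); z points along the fingers, y is the line along which they close (so a half turn about z gives the same grasp; the last joint's range is limited). The gripper opens to 87 mm and grips with 3 to 60 N. Pads are 19 mm wide; open, the fingers measure 117 mm over their backs; the gripper's body (75 mm by 190 mm) begins 51 mm behind the grasp point.
Start: joints at [1.167, 0.527, 1.433, -0, 1.181, -0.178], TCP at [0.139, 0.609, 0.223] pointing down, gripper open.
Joint ranges: [-3.08, 3.08], [-0.75, 2.2], [0.22, 2.44], [-1.43, 4.57], [0, 2.65], [-2.85, 2.85]. Speed limits (rad/s): [2.79, 2.79, 3.14, 3.14, 3.14, 3.14].

## Interface

Orientations are given as [roll, pitch, yaw] about the fixed x, y, z axes, in that order (R = Rz(yaw) Ry(pitch) Rx(roll)).
In Python, from rig import env gives the robot as it stands.
- The arm moves only by the tool servo_tool, never from a script. Its argument "commands" is a list of rows, each a list of 6 numbers: the shift along the world's x, y, z in mm, then the turn, a rotation vector about the world's x, y, z in units of 6 degrees (1.0 is 6 degrees). A call has 1 to 8 rows; each row is the pose to reach, as a shift and turn from the pose commanded when the call began; what a row does not reach only later rows make up. A row lasts 1/8 s, in which the tool goes at most 62.5 mm and 10.7 degrees, less where a joint would pass 70% of its speed; a pose out of reach is approached as far as the arm can. A call with a gripper value outside its range is refused whole. "grip" is the opening, from -1 (shut) to 1 (fully open), so that 0 is half open, set as the call begins (left out, the last holds). The fingers move at their own pace and stop on an object; "squeeze" is the grip in N (left out, the last holds). Time passes only in rows, so rows that repeat a pose let the fingers close. It gives the time, the measured TCP pose, the force, the opening and the grip force at its end, in the units of the state.
- env.get_obs(): the state, without advancing time (a new reading comes with each control period).
- env.camera(name): name is "scene" or "top" or "wrist"; returns the picture (400x640x3 uint8, red, green, blue); there is no depth.
- env.camera_model(name): a dict with "camera_matrix" (3x3 intrinsics, pixels), "pose" (4x4, takes a point from camera to world coordinates). Camera axes: x right, y down, z forward; pixel columns grow to the right and rows downward; lengths in m; the calibration is good to about 2 mm. A picture is of the moment at which its call begins: read the wrist's pose just before it. camera_model takes no time and is no camera call; for the wrist camera it gives the pose at the moment of the call.
- env.hand_in(): hands the job in; it is judged then, once.
The state is a dict: "clock": time; "joint_positions": joint angles; "joint_vel": joint speeds; "joint_efforts": joint torques, N m; "position": TCP position; "ee_rot": TCP orientation; "wrist_force": force on the tool from outside, world axes, zero at the start; "torque": the same for the moment, N m; "finger_gap": finger opening in m; "grip_force": force on a finger pad.
Only numpy, scipy, OpenCV 4.12 (cv2) and the standard library are available. Lean on these libraries where they do the work, as an engineer would, in place of code of your own. Each camera call takes 0.05 s, during which the arm holds its last target. There are 200 camera calls.

## Task

Turn the knob on top of the grey height stand until its pointer points at the little clip on the scale rim. Then swing the lever of the separate lock ring below it clockwise until the ring bites and is firmly tight, without forcing it and without losing the setting. Let go of everything and leave the other things on the desk where they are.

Things in the scene. Friction and masses are not known exactly. Their poses are not given: they have to be found in the camera images.
- gauge_stand: Grey stand fixed to the desk: base plate 120 x 245 x 16 mm with a round turret and, 125 mm off on its +y side, a small table (under 75 mm high) that moves up or down with the knob. Origin on the turret's upright axis at desk height, z up. Turret from below: black housing, dark steel lock ring (101 mm across, z 31-50 mm), fixed aluminium scale collar (94 mm across, top z 57 mm), black knob.
- knob_grip (a point): Point on the knob's (turret's) axis, 90 mm above the desk, in its bar grip: bar 52 mm long, 14 mm wide, z 67 to 105 mm, on a disc 58 mm across. x axis: along the bar to the pointer; z up. The knob turns about the upright axis with an even friction of about 0.08 N m and stays where it is left.
- pointer_tip (a point): Tip of the knob's aluminium pointer, 37 mm from the axis, 62.5 mm above the desk; turns with the knob.
- clip_mark (a point): Point in front of the inner nose of the small aluminium clip (7 mm wide, top z 67 mm) on the rim of the scale collar, 37 mm from the axis, 62.5 mm above the desk: the pointer tip belongs here. The clip is fixed. At the start the pointer stands 0.45 to 1.25 rad counterclockwise (from above) of it.
- lock_ring: Dark steel ring round the turret, below the scale. Origin on the turret axis at desk height; x axis along its radial lever (14 mm wide, top z 46 mm, ends in an upright post); z up. Clockwise from above tightens. Somewhere 0.4 to 1.6 rad from its start (hidden, differs each time) it bites. It keeps its tightness when let go.
- post_mid (a point): Centre of the lever's upright round post, 14 mm across, 75 mm from the turret axis, top z 84 mm, this point z 68 mm. Push it clockwise along its circle. Loose, the ring slides at a push of 3 to 5 N here; after the bite the push rises about 1 N per mm of post travel. Tight from 7.5 N; aim at 9 to 10 N; over-tightened above 12 N.
- brake_block: Hidden block inside the turret that carries the brake shoe; does not move. The lock ring presses on it only when it bites; this clamps the knob's hub. Origin on the turret axis at desk height.
- piece_case: Bystander: round grey case, 60 x 56 x 25 mm; origin at its underside.
- stapler_red: Bystander: stapler 38 x 142 x 43 mm; origin at its underside.
- syringe: Bystander: syringe 44 x 126 x 26 mm lying on the desk; origin at its underside.

How it is judged:
On the way, in this order (a step that is already met when the one before it is completed fails the run):
1. the pointer stands at the clip (within 4 mm) while the lock ring is still loose (horizontal distance between pointer_tip and clip_mark below 0.004 m and contact force between lock_ring and brake_block below 1 N), for 0.2 s.
2. the lock ring bites (over 5 N on the brake) with the pointer still at the clip (horizontal distance between pointer_tip and clip_mark below 0.0045 m and contact force between lock_ring and brake_block above 5 N), for 0.2 s.
At the end, for the whole second after the job is handed in: The pointer tip is within 4.5 mm of the clip mark, the lock ring is at rest and presses the brake with more than 5 N, which is so once the post has been pushed with 7.5 N after the bite (all of step 2 and angular speed of lock_ring below 0.05 rad/s); the robot touches nothing.
It fails at once if the lock ring is over-tightened (over 18 N on the brake) (contact force between lock_ring and brake_block above 18 N).
It fails at once if a bystander is shifted by more than 30 mm (distance of any of piece_case, stapler_red, syringe from where it was at the start of the episode above 0.03 m).
It also fails if it takes over 72 s, if anything falls off the work surface, if the arm or the gripper's body presses on something with over 40 N, if the wrist force passes 120 N, or if a joint passes its speed limit or range.

## Working session

There is one attempt and no reset: what is moved stays moved. The work goes in short steps, Python scripts to look and compute and a tool call to move; the robot and the scene stay as the last step left them, time stands still between calls to the robot, and variables do not carry over. Pictures are saved under pics/ and viewed, at most 10 in all, crops included, and the job is handed in when it is done.

Besides the shell and the picture viewer there is one more tool, called after "Emit:" as name(argument=value, ...) on one line, values as JSON. servo_tool: Moves the arm, as the interface text tells. Its arguments: {"type":"object","properties":{"commands":{"type":"array","items":{"type":"array","items":{"type":"number"}}},"grip":{"type":"number"},"squeeze":{"type":"number"}},"required":["commands"]}

```bash
mkdir -p pics
python3 - <<'E'
from rig import env
import cv2
for n in("scene","top"):
    cv2.imwrite(f"pics/{n}0.png",env.camera(n)[:,:,::-1])
    m=env.camera_model(n);print(n,m["camera_matrix"].round(1).tolist(),m["pose"].round(3).tolist())
print(env.get_obs())
E
```

```text
scene [[476.0, 0.0, 321.2], [0.0, 476.0, 194.3], [0.0, 0.0, 1.0]] [[0.474, -0.411, 0.779, -0.532], [-0.881, -0.22, 0.42, -0.57], [-0.002, -0.885, -0.466, 0.732], [0.0, 0.0, 0.0, 1.0]]
top [[389.7, 0.0, 315.4], [0.0, 389.7, 202.9], [0.0, 0.0, 1.0]] [[0.004, -0.996, 0.087, 0.482], [-1.0, -0.003, 0.016, 0.0], [-0.016, -0.087, -0.996, 1.087], [0.0, 0.0, 0.0, 1.0]]
{'clock': 0.1, 'joint_positions': array([ 1.16747552e+00,  5.28384094e-01,  1.43376699e+00, -4.25786908e-05,
        1.18140475e+00, -1.78486789e-01]), 'joint_vel': array([ 2.33278311e-05, -1.13224989e-03, -2.99295570e-03, -9.04458713e-04,
       -5.13296081e-05, -1.68896405e-03]), 'joint_efforts': array([-2.16767953e-04, -4.40986204e+01, -1.77151090e+01,  6.34800363e-02,
        5.34287898e-02, -6.33944524e-05]), 'position': array([0.13905243, 0.60865863, 0.22166508]), 'ee_rot': array([-3.13965367e+00, -3.09809660e-04,  2.91677454e+00]), 'wrist_force': array([ 0.00778082,  0.79600109, -1.19084699]), 'torque': array([-0.00925666, -0.02245759, -0.04860715]), 'grip_force': 0.0, 'finger_gap': 0.08699556858933007}
```

View pics/top0.png

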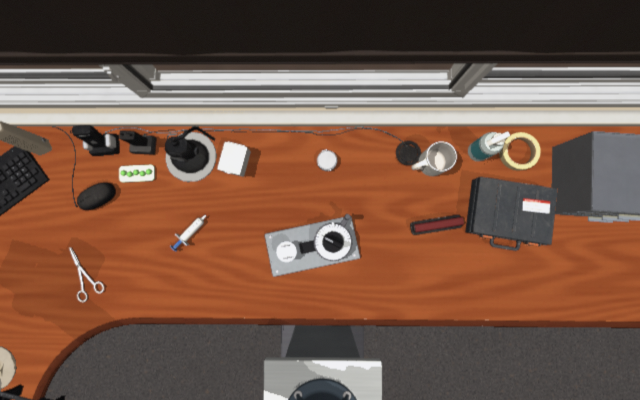

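View pics/scene0.png

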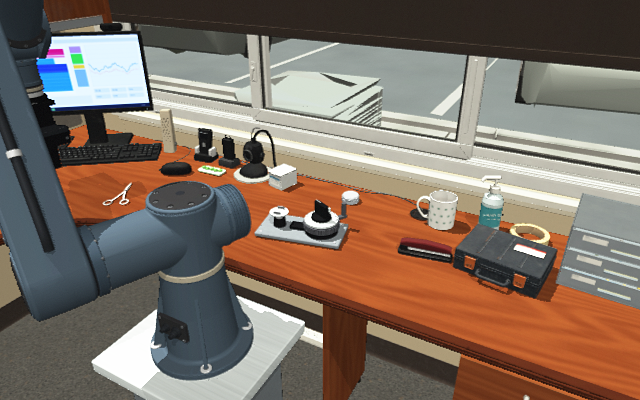

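The turret sits at about (333,241) in the top view, with its lever and post near (357,217). The table is to its left at (287,251). I'll zoom in and convert these pixels to positions.

```bash
cat > h.py <<'E'
from rig import env
import numpy as np, cv2
def ray(n,uv,z,m=None):
    m=m or env.camera_model(n);K=m["camera_matrix"];T=m["pose"]
    d=T[:3,:3]@np.linalg.solve(K,[uv[0],uv[1],1.]);o=T[:3,3]
    return o+d*(z-o[2])/d[2]
def proj(n,p,m=None):
    m=m or env.camera_model(n);T=m["pose"];q=m["camera_matrix"]@(T[:3,:3].T@(np.array(p)-T[:3,3]));return q[:2]/q[2]
E
python3 - <<'E'
from h import *
im=cv2.imread("pics/top0.png")[200:290,255:375]
cv2.imwrite("pics/topc.png",cv2.resize(im,(800,600),interpolation=cv2.INTER_CUBIC))
print(ray("top",(333,241),.057),ray("top",(357,217),.084),ray("top",(287,251),.06))
m=env.camera_model("wrist");print(m["camera_matrix"],m["pose"].round(3))
E
```

```text
[ 0.47201606 -0.02969572  0.057     ] [ 0.53398032 -0.09058586  0.084     ] [0.44544236 0.0908771  0.06      ]
[[275.35152946   0.         321.66167837]
 [  0.         275.35152946 199.19969557]
 [  0.           0.           1.        ]] [[ 0.223  0.936  0.273  0.064]
 [ 0.975 -0.213 -0.065  0.627]
 [-0.002  0.28  -0.96   0.383]
 [ 0.     0.     0.     1.   ]]
```

View pics/topc.png

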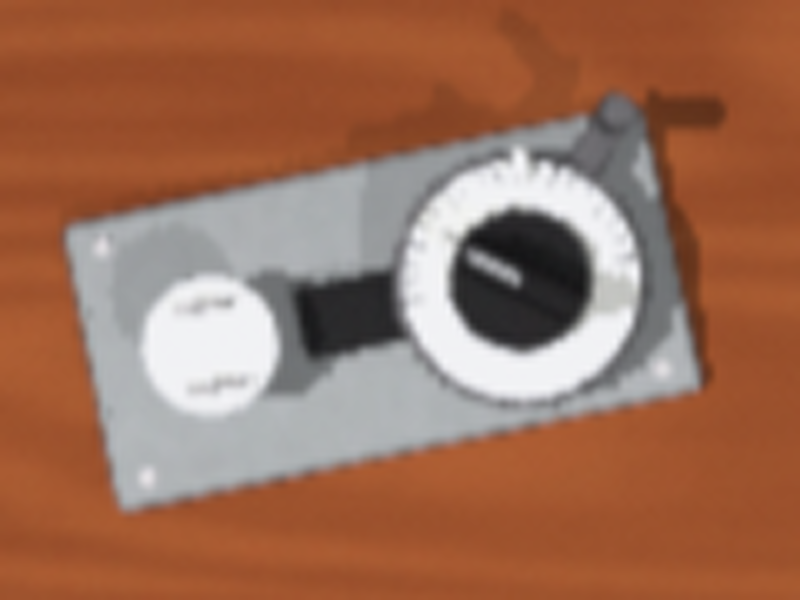

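Emit:
servo_tool(commands=[[21,-40,3,0,0,-1.1],[42,-80,6,0,0,-2.2],[62,-120,9,0,0,-3.3],[83,-160,12,0,0,-4.4],[104,-200,15,0,0,-5.5],[125,-240,18,0,0,-6.6],[145,-280,20,0,0,-7.7],[166,-320,20,0,0,-8.8]], grip=-0.2)

```text
clock: 1.1
position: [0.3057, 0.2879, 0.2426]
ee_rot: [3.141, 0.0, 1.992]
wrist_force: [0.5, 0.2, -0.4]
finger_gap: 0.035
grip_force: 0.0
```

Emit:
servo_tool(commands=[[21,-40,0,0,0,-1.1],[42,-80,0,0,0,-2.2],[62,-120,0,0,0,-3.3],[83,-160,0,0,0,-4.4],[104,-200,0,0,0,-5.5],[125,-240,0,0,0,-6.6],[145,-280,0,0,0,-7.7],[166,-320,0,0,0,-8.8]])

```text
clock: 2.1
position: [0.4715, -0.0321, 0.2423]
ee_rot: [-3.141, -0.0, 1.07]
wrist_force: [0.2, 0.1, 0.6]
finger_gap: 0.035
grip_force: 0.0
```

Run:
```python
from h import *
import pickle
m=env.camera_model("wrist");im=env.camera("wrist")[:,:,::-1]
cv2.imwrite("pics/w1.png",im);pickle.dump(m,open("w1.pkl","wb"))
o=env.get_obs();print(o["clock"],o["position"],o["ee_rot"],o["wrist_force"],o["finger_gap"],o["joint_positions"])
p=proj("wrist",(.472,-.03,.06),m);print(p)
```

```text
2.15 [ 0.47596266 -0.03725808  0.24277082] [3.13455150e+00 1.71104481e-03 1.06457705e+00] [ 2.81007501 -2.76531184  0.38526086] 0.03476595466799595 [-0.31076453  0.29935621  1.77109992 -0.00348271  1.06456428  0.19712743]
[321.50356318 180.74825729]
```

View pics/w1.png

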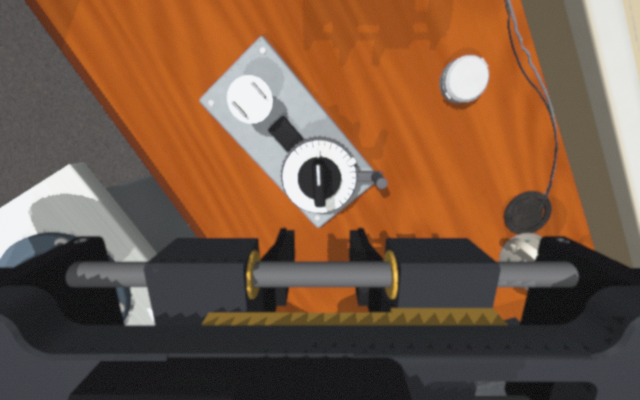

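The wrist view shows the turret at about (319,176), the pointer towards image-up, and the post at about (381,183). I'll go lower for a sharper measurement.

Emit:
servo_tool(commands=[[0,0,-25,0,0,0],[0,0,-50,0,0,0],[0,0,-75,0,0,0],[0,0,-82,0,0,0],[0,0,-82,0,0,0],[0,0,-82,0,0,0]])

```text
clock: 2.9
position: [0.4719, -0.0309, 0.1613]
ee_rot: [3.14, -0.0, 1.074]
wrist_force: [0.3, 0.3, -0.3]
finger_gap: 0.0346
grip_force: 0.0
```

Run:
```python
from h import *
import pickle
m=env.camera_model("wrist");im=env.camera("wrist")[:,:,::-1]
cv2.imwrite("pics/w2.png",im);pickle.dump(m,open("w2.pkl","wb"))
o=env.get_obs();print(o["clock"],o["position"],o["ee_rot"])
u,v=map(int,proj("wrist",(.472,-.03,.06),m));print(u,v)
x0,y0=u-90,max(v-75,0);print(x0,y0)
c=im[y0:y0+130,x0:x0+200];cv2.imwrite("pics/w2c.png",cv2.resize(c,None,fx=4,fy=4,interpolation=cv2.INTER_CUBIC))
```

```text
2.95 [ 0.47197909 -0.03085972  0.1614303 ] [ 3.13957726e+00 -3.97386199e-04  1.07394330e+00]
321 199
231 124
```

View pics/w2c.png

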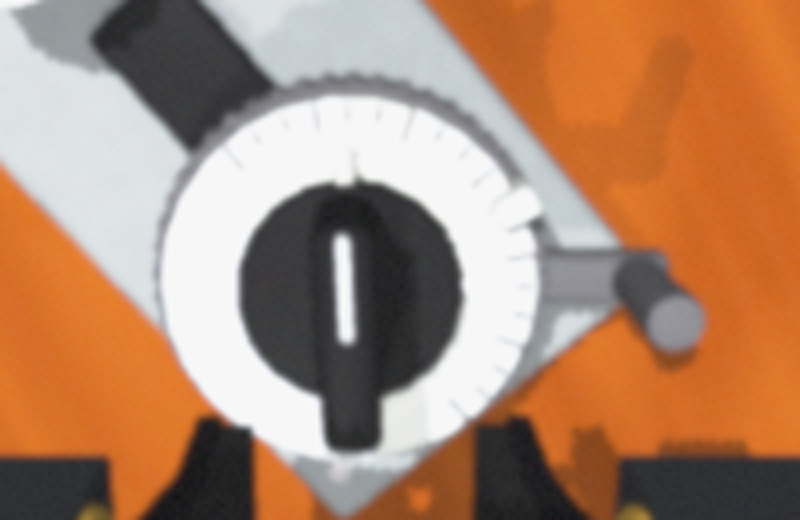

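Crop at 4× (offset 231,124): the collar is centred near (350,275), the clip is at (520,203) on the rim, the pointer tip is near (346,157), and the post top is at (676,322).

Run:
```python
from h import *
import pickle
m=pickle.load(open("w2.pkl","rb"));im=cv2.imread("pics/w2.png")
k=lambda x,y:(231+(x+.5)/4-.5,124+(y+.5)/4-.5)
hsv=cv2.cvtColor(im,cv2.COLOR_BGR2HSV)
M=cv2.inRange(hsv,(0,0,225),(180,30,255));M[:124]=0;M[240:]=0;M[:,:262]=0;M[:,372:]=0
M=cv2.morphologyEx(M,cv2.MORPH_OPEN,np.ones((3,3)))
c=max(cv2.findContours(M,0,2)[0],key=cv2.contourArea)
h=cv2.convexHull(c)[:,0]
P=np.array([ray("",p,.057,m)[:2] for p in h])
P=P[:]
A=np.c_[2*P,np.ones(len(P))];s=np.linalg.lstsq(A,(P**2).sum(1),rcond=None)[0];r=np.sqrt(s[2]+s[0]**2+s[1]**2)
print("axis",s[:2],"r",r,"res",np.abs(np.hypot(*(P-s[:2]).T)-r).max())
a=s[:2]
def pol(n,xy,z):
    q=ray("",k(*xy),z,m)[:2]-a;print(n,q.round(4),np.hypot(*q).round(4),np.degrees(np.arctan2(q[1],q[0])).round(1))
pol("clip",(520,203),.067);pol("clip z62",(515,206),.0625)
pol("ptr",(346,157),.0625);pol("l1",(343,235),.105);pol("l2",(347,343),.105);pol("barback",(352,443),.105)
pol("post",(676,322),.084)
# scan bright clip
```

```text
axis [ 0.47159278 -0.02508374] r 0.04704685698103681 res 0.0030134952175796537
clip [0.0457 0.0011] 0.0457 1.4
clip z62 [ 0.0445 -0.0001] 0.0445 -0.1
ptr [0.0145 0.0296] 0.0329 63.8
l1 [0.0101 0.0215] 0.0237 64.9
l2 [-0.0003  0.0009] 0.001 105.0
barback [-0.0101 -0.0193] 0.0218 -117.7
post [ 0.0641 -0.0362] 0.0736 -29.5
```

Emit:
servo_tool(commands=[[0,6,0,0,0,0.3],[0,6,-25,0,0,0.3],[0,6,-50,0,0,0.3],[0,6,-70,0,0,0.3],[0,6,-85,0,0,0.3],[0,6,-87,0,0,0.3],[0,6,-87,0,0,0.3]])

```text
clock: 3.82
position: [0.4716, -0.0246, 0.074]
ee_rot: [3.141, -0.0, 1.106]
wrist_force: [1.2, 0.4, 0.3]
finger_gap: 0.0346
grip_force: 0.0
```

Emit:
servo_tool(commands=[[0,0,0,0,0,0],[0,0,0,0,0,0],[0,0,0,0,0,0],[0,0,0,0,0,0],[0,0,0,0,0,0]], grip=-1, squeeze=20)

```text
clock: 4.45
position: [0.4713, -0.0247, 0.0739]
ee_rot: [3.141, -0.0, 1.105]
wrist_force: [-1.2, 1.1, 6.8]
finger_gap: 0.0141
grip_force: 20.0
```

Emit:
servo_tool(commands=[[0,0,0,0,0,-1],[0,0,0,0,0,-2.2],[0,0,0,0,0,-3.6],[0,0,0,0,0,-5.0],[0,0,0,0,0,-6.4],[0,0,0,0,0,-7.8],[0,0,0,0,0,-9.2],[0,0,0,0,0,-10.3]])

```text
clock: 5.45
position: [0.4725, -0.0263, 0.0739]
ee_rot: [3.139, -0.002, 0.024]
wrist_force: [-0.4, -6.0, 3.5]
finger_gap: 0.0139
grip_force: 20.0
```

Emit:
servo_tool(commands=[[0,0,0,0,0,0],[0,0,0,0,0,0]])

```text
clock: 5.7
position: [0.4724, -0.0263, 0.0739]
ee_rot: [3.139, -0.002, 0.027]
wrist_force: [0.5, -5.4, 4.1]
finger_gap: 0.0139
grip_force: 20.0
```

Run:
```python
from h import *
import pickle
m=env.camera_model("wrist");im=env.camera("wrist")[:,:,::-1]
cv2.imwrite("pics/w3.png",im);pickle.dump(m,open("w3.pkl","wb"))
u,v=map(int,proj("wrist",(.5086,-.025,.0625),m));print(u,v)
x0,y0=u-70,max(v-55,0);print(x0,y0)
c=im[y0:y0+100,x0:x0+140];cv2.imwrite("pics/w3c.png",cv2.resize(c,None,fx=5,fy=5,interpolation=cv2.INTER_CUBIC))
```

```text
322 185
252 130
```

View pics/w3c.png

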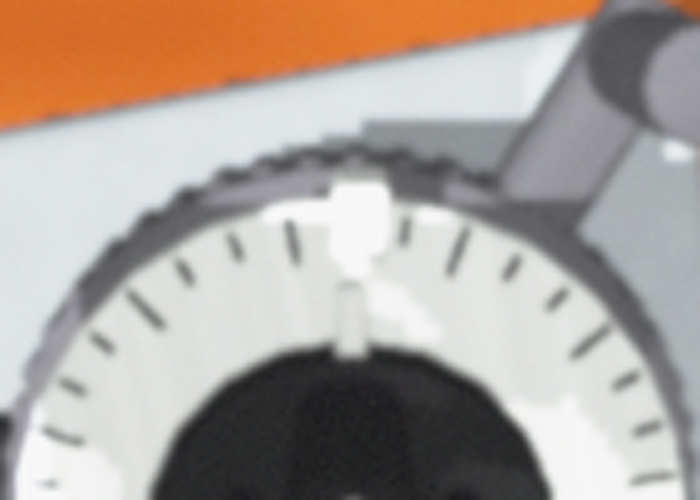

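The pointer tip is at crop (349,283) and the clip nose at (359,270), so it needs about 1 mm more clockwise. I'll nudge it, release and rise.

Emit:
servo_tool(commands=[[0,0,0,0,0,-0.25],[0,0,0,0,0,-0.25],[0,0,0,0,0,-0.25]])

```text
clock: 6.12
position: [0.4724, -0.0263, 0.0739]
ee_rot: [3.139, -0.002, 0.001]
wrist_force: [-0.3, -5.5, 3.7]
finger_gap: 0.0142
grip_force: 20.0
```

Emit:
servo_tool(commands=[[0,0,0,0,0,0],[0,0,0,0,0,0],[0,0,0,0,0,0],[0,0,20,0,0,0],[0,0,45,0,0,0],[0,0,70,0,0,0],[0,0,86,0,0,0],[0,0,86,0,0,0]], grip=-0.3)

```text
clock: 7.12
position: [0.472, -0.0247, 0.1604]
ee_rot: [3.141, -0.003, 0.001]
wrist_force: [0.1, 0.2, 0.8]
finger_gap: 0.0307
grip_force: 0.0
```

Emit:
servo_tool(commands=[[0,0,0,0,0,0],[0,0,0,0,0,0]])

```text
clock: 7.38
position: [0.4706, -0.0245, 0.1587]
ee_rot: [-3.141, 0.002, 0.0]
wrist_force: [-0.7, -0.9, -0.5]
finger_gap: 0.0303
grip_force: 0.0
```

Run:
```python
from h import *
import pickle
m=env.camera_model("wrist");im=env.camera("wrist")[:,:,::-1]
cv2.imwrite("pics/w4.png",im);pickle.dump(m,open("w4.pkl","wb"))
u,v=map(int,proj("wrist",(.4716,-.025,.0625),m))
x0,y0=u-60,max(v-65,0);print(x0,y0)
c=im[y0:y0+100,x0:x0+130];cv2.imwrite("pics/w4c.png",cv2.resize(c,None,fx=6,fy=6,interpolation=cv2.INTER_CUBIC))
```

```text
263 135
```

View pics/w4c.png

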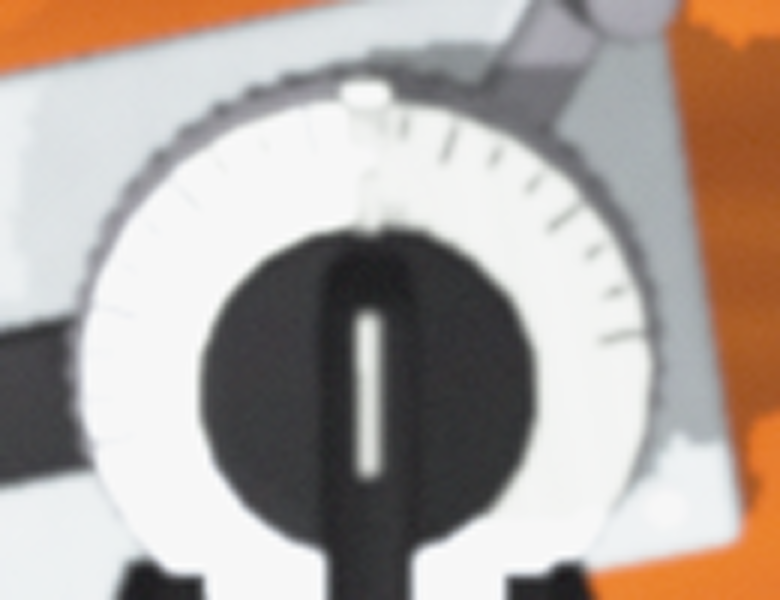

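The pointer (x≈370) lines up with the clip (x≈366), less than 1 mm apart. Next I'll move to the counterclockwise side of the post with the fingers shut.

Emit:
servo_tool(commands=[[10,-3,5,0,0,1.4],[20,-6,5,0,0,2.8],[32,-9,5,0,0,4.2],[44,-12,5,0,0,5.6],[55,-15,5,0,0,7.0],[66,-17,5,0,0,8.4],[76,-19,0,0,0,10.1],[76,-19,0,0,0,10.1]], grip=-1)

```text
clock: 8.43
position: [0.5473, -0.0438, 0.1586]
ee_rot: [-3.14, 0.0, 1.056]
wrist_force: [-0.7, -0.3, -0.1]
finger_gap: 0.0002
grip_force: 0.0
```

Emit:
servo_tool(commands=[[0,0,-20,0,0,0],[0,0,-40,0,0,0],[0,0,-60,0,0,0],[0,0,-80,0,0,0],[0,0,-95,0,0,0],[0,0,-104,0,0,0],[0,0,-104,0,0,0],[0,0,-104,0,0,0]])

```text
clock: 9.43
position: [0.5477, -0.0438, 0.056]
ee_rot: [3.141, -0.0, 1.058]
wrist_force: [-0.4, -0.2, 0.2]
finger_gap: 0.0006
grip_force: 0.0
```

Run:
```python
from h import *
o=env.get_obs();print(o["clock"],o["position"],o["ee_rot"],o["wrist_force"],o["joint_positions"])
a=np.array([.4716,-.0251]);p0=np.array([.5475,-.0433])-a
p0=p0/np.hypot(*p0)*.0768
f0=np.arctan2(p0[1],p0[0])
# nominal arc positions each 3mm of post travel
for i in range(0,48,2):
    t=f0-i*.003/.075;d=.0768*np.array([np.cos(t),np.sin(t)])
    print(i*3,(a+d).round(4), round(-np.degrees(i*.04)/6,2))
```

```text
9.425 [ 0.54770463 -0.04381997  0.05603323] [ 3.14060667e+00 -2.65948808e-04  1.05771822e+00] [-0.37494811 -0.20076232  0.23262248] [-2.83274444e-01  6.76829075e-01  1.75277257e+00  5.26575922e-05
  7.10970358e-01  2.29763914e-01]
0 [ 0.5463 -0.043 ] -0.0
6 [ 0.5446 -0.0489] -0.76
12 [ 0.5425 -0.0547] -1.53
18 [ 0.5399 -0.0602] -2.29
24 [ 0.5369 -0.0656] -3.06
30 [ 0.5334 -0.0707] -3.82
36 [ 0.5296 -0.0755] -4.58
42 [ 0.5254 -0.0799] -5.35
48 [ 0.5208 -0.0841] -6.11
54 [ 0.5159 -0.0878] -6.88
60 [ 0.5108 -0.0912] -7.64
66 [ 0.5054 -0.0941] -8.4
72 [ 0.4998 -0.0966] -9.17
78 [ 0.494  -0.0986] -9.93
84 [ 0.488  -0.1001] -10.7
90 [ 0.482  -0.1012] -11.46
96 [ 0.4759 -0.1018] -12.22
102 [ 0.4697 -0.1019] -12.99
108 [ 0.4636 -0.1015] -13.75
114 [ 0.4575 -0.1006] -14.51
120 [ 0.4515 -0.0992] -15.28
126 [ 0.4457 -0.0974] -16.04
132 [ 0.44   -0.0951] -16.81
138 [ 0.4345 -0.0923] -17.57
```

Emit:
servo_tool(commands=[[-1,-3,0,0,0,-0.4],[-1.8,-6,0,0,0,-0.76],[-2.7,-9,0,0,0,-1.15],[-3.9,-11.7,0,0,0,-1.53],[-5.1,-14.5,0,0,0,-1.9],[-6.4,-17.2,0,0,0,-2.3],[-7.9,-20,0,0,0,-2.7],[-9.4,-22.6,0,0,0,-3.06]])

```text
clock: 10.42
position: [0.5384, -0.0668, 0.0558]
ee_rot: [3.14, -0.001, 0.735]
wrist_force: [3.4, 3.8, 3.4]
finger_gap: 0.0005
grip_force: 2.4
```

Emit:
servo_tool(commands=[[-0.9,-1.3,0,0,0,-0.19],[-1.7,-2.6,0,0,0,-0.38],[-2.6,-3.9,0,0,0,-0.57],[-3.5,-5.1,0,0,0,-0.76]])

```text
clock: 10.92
position: [0.535, -0.0719, 0.0557]
ee_rot: [3.14, -0.001, 0.657]
wrist_force: [4.9, 2.4, 4.8]
finger_gap: 0.0005
grip_force: 2.5
```

Emit:
servo_tool(commands=[[-0.8,-1,0,0,0,-0.16],[-1.6,-2,0,0,0,-0.32],[-2.4,-3,0,0,0,-0.48],[-3.2,-4,0,0,0,-0.64]])

```text
clock: 11.42
position: [0.532, -0.076, 0.0557]
ee_rot: [3.14, -0.001, 0.59]
wrist_force: [5.3, 2.1, 3.7]
finger_gap: 0.0004
grip_force: 2.5
```

Emit:
servo_tool(commands=[[-0.9,-0.9,0,0,0,-0.16],[-1.8,-1.9,0,0,0,-0.32],[-2.6,-2.9,0,0,0,-0.48],[-3.5,-3.8,0,0,0,-0.64]])

```text
clock: 11.92
position: [0.5286, -0.0799, 0.0557]
ee_rot: [3.14, -0.001, 0.523]
wrist_force: [5.0, 1.5, 3.0]
finger_gap: 0.0005
grip_force: 2.5
```

Emit:
servo_tool(commands=[[-0.9,-0.9,0,0,0,-0.16],[-1.8,-1.8,0,0,0,-0.32],[-2.8,-2.7,0,0,0,-0.48],[-3.7,-3.5,0,0,0,-0.64]])

```text
clock: 12.42
position: [0.5251, -0.0836, 0.0557]
ee_rot: [3.139, -0.002, 0.456]
wrist_force: [5.2, 0.8, 3.1]
finger_gap: 0.0005
grip_force: 2.5
```

Emit:
servo_tool(commands=[[-1,-0.8,0,0,0,-0.16],[-2,-1.7,0,0,0,-0.32],[-3,-2.5,0,0,0,-0.48],[-3.9,-3.3,0,0,0,-0.64]])

```text
clock: 12.92
position: [0.5213, -0.087, 0.0558]
ee_rot: [3.139, -0.002, 0.389]
wrist_force: [4.6, 0.6, 3.8]
finger_gap: 0.0005
grip_force: 2.5
```

Emit:
servo_tool(commands=[[-1,-0.8,0,0,0,-0.16],[-2.1,-1.6,0,0,0,-0.32],[-3.1,-2.4,0,0,0,-0.48],[-4.2,-3.1,0,0,0,-0.64]])

```text
clock: 13.42
position: [0.5172, -0.0903, 0.0557]
ee_rot: [3.139, -0.002, 0.322]
wrist_force: [5.9, 0.2, 2.7]
finger_gap: 0.0003
grip_force: 2.5
```

Emit:
servo_tool(commands=[[-0.9,-0.6,0,0,0,-0.15],[-1.9,-1.3,0,0,0,-0.3],[-2.9,-2,0,0,0,-0.45],[-2.9,-2,0,0,0,-0.45]])

```text
clock: 13.92
position: [0.5142, -0.0923, 0.0558]
ee_rot: [3.139, -0.002, 0.276]
wrist_force: [4.9, 0.1, 2.6]
finger_gap: 0.0007
grip_force: 2.3
```

Emit:
servo_tool(commands=[[-1.1,-0.7,0,0,0,-0.16],[-2.2,-1.3,0,0,0,-0.32],[-3.3,-1.9,0,0,0,-0.48],[-4.4,-2.5,0,0,0,-0.64]])

```text
clock: 14.42
position: [0.51, -0.0949, 0.0558]
ee_rot: [3.139, -0.003, 0.208]
wrist_force: [6.0, -0.2, 1.6]
finger_gap: 0.0003
grip_force: 2.6
```

Emit:
servo_tool(commands=[[-1.2,-0.6,0,0,0,-0.17],[-2.4,-1.3,0,0,0,-0.34],[-3.7,-1.9,0,0,0,-0.51]])

```text
clock: 14.8
position: [0.5064, -0.0969, 0.0558]
ee_rot: [3.139, -0.003, 0.155]
wrist_force: [5.4, -0.7, 2.1]
finger_gap: 0.0004
grip_force: 2.6
```

Still loose (about 5.2 N).

Emit:
servo_tool(commands=[[-1.2,-0.5,0,0,0,-0.16],[-2.4,-1,0,0,0,-0.32],[-3.6,-1.5,0,0,0,-0.48],[-4.7,-2,0,0,0,-0.64]])

```text
clock: 15.3
position: [0.5019, -0.0991, 0.0558]
ee_rot: [3.139, -0.003, 0.088]
wrist_force: [5.4, -1.2, 2.9]
finger_gap: 0.0001
grip_force: 2.8
```

Emit:
servo_tool(commands=[[-1.2,-0.4,0,0,0,-0.16],[-2.4,-0.8,0,0,0,-0.32],[-3.6,-1.2,0,0,0,-0.48],[-4.8,-1.7,0,0,0,-0.64]])

```text
clock: 15.8
position: [0.4981, -0.1008, 0.0559]
ee_rot: [3.139, -0.006, 0.02]
wrist_force: [7.4, 1.1, 1.4]
finger_gap: 0.0004
grip_force: 4.0
```

Emit:
servo_tool(commands=[[-0.5,-0.1,0,0,0,-0.06],[-1,-0.3,0,0,0,-0.13],[-1,-0.3,0,0,0,-0.13]])

```text
clock: 16.18
position: [0.4974, -0.1011, 0.0559]
ee_rot: [3.139, -0.006, 0.007]
wrist_force: [7.9, 0.0, 1.3]
finger_gap: 0.0004
grip_force: 4.0
```

Emit:
servo_tool(commands=[[-0.8,-0.2,0,0,0,-0.1],[-1.5,-0.4,0,0,0,-0.19],[-1.5,-0.4,0,0,0,-0.19]])

```text
clock: 16.55
position: [0.4962, -0.1015, 0.0559]
ee_rot: [3.139, -0.007, -0.013]
wrist_force: [8.6, -0.0, 0.6]
finger_gap: 0.0003
grip_force: 4.3
```

Emit:
servo_tool(commands=[[-0.6,-0.1,0,0,0,-0.07],[-1.2,-0.2,0,0,0,-0.14],[-1.2,-0.2,0,0,0,-0.14],[-1.2,-0.2,0,0,0,-0.14]])

```text
clock: 17.05
position: [0.4954, -0.1018, 0.0559]
ee_rot: [3.139, -0.008, -0.028]
wrist_force: [9.8, 0.2, 0.1]
finger_gap: 0.0002
grip_force: 4.6
```

Run:
```python
from h import *
F=[];T=[]
for i in range(3):
    env.camera("top");o=env.get_obs();F.append(o["wrist_force"])
print(np.array(F).round(2),o["ee_rot"],o["position"])
```

```text
[[9.24 0.54 0.25]
 [9.6  1.07 1.55]
 [9.93 0.82 0.96]] [ 3.13854904 -0.00786631 -0.02758894] [ 0.49543878 -0.10182617  0.05593556]
```

About 9.6 N, which is firmly tight. I'll back off along the tangent and rise.

Emit:
servo_tool(commands=[[4,0,0,0,0,0],[9,0,0,0,0,0],[15,-1,0,0,0,0],[18,-2,15,0,0,0],[18,-2,45,0,0,0],[18,-2,80,0,0,0],[0,30,105,0,0,0],[-23,76,110,0,0,0]])

```text
clock: 18.2
position: [0.4692, -0.0243, 0.1668]
ee_rot: [3.141, -0.002, -0.029]
wrist_force: [-0.1, 0.3, -0.4]
finger_gap: 0.0004
grip_force: 0.0
```

Emit:
servo_tool(commands=[[0,0,0,0,0,0],[0,0,0,0,0,0],[0,0,0,0,0,0]])

```text
clock: 18.58
position: [0.4693, -0.025, 0.1652]
ee_rot: [3.141, 0.0, -0.028]
wrist_force: [-0.6, -0.7, -0.6]
finger_gap: 0.0003
grip_force: 0.0
```

Run:
```python
from h import *
o=env.get_obs();print(o["clock"],o["position"],o["wrist_force"])
m=env.camera_model("wrist");im=env.camera("wrist")[:,:,::-1]
u,v=map(int,proj("wrist",(.4716,-.025,.0625),m))
c=im[max(v-65,0):v+35,u-60:u+70];cv2.imwrite("pics/w5c.png",cv2.resize(c,None,fx=6,fy=6,interpolation=cv2.INTER_CUBIC))
```

```text
18.575 [ 0.46927098 -0.024993    0.16523384] [-0.57670691 -0.69780429 -0.57105692]
```

View pics/w5c.png

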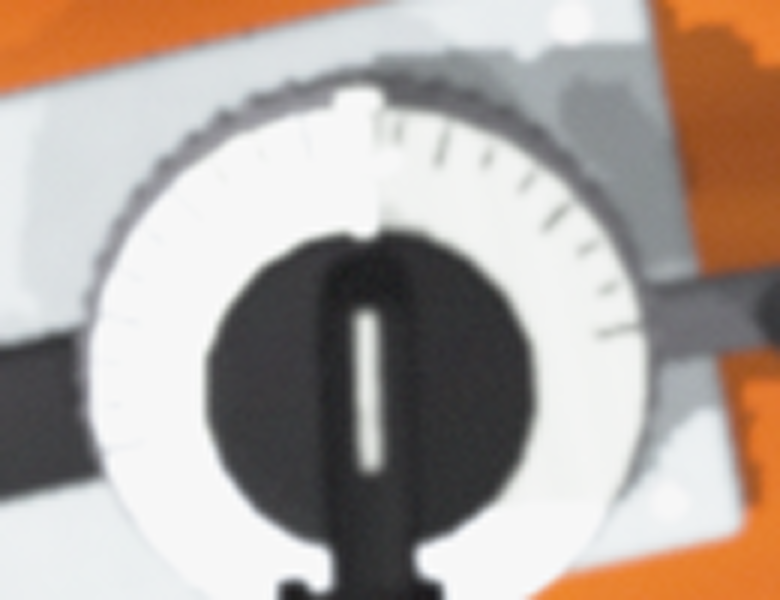

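The pointer (x≈366) is still at the clip (x≈358), and the lever is at the right. The arm is clear of everything.

```bash
python3 -c "
from rig import env
print(env.hand_in())"
```

```text
the job is handed in; nothing more can be done
None
```

The knob pointer is within about 1 mm of the clip, the lock ring is tightened to about 9.6 N after the bite, the arm touches nothing, and the job was handed in at about 19 s; no verdict came back.

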